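# Slide the sole carriage to its click stop with the drive pin

### The arm

A 7-joint arm with a two-finger parallel gripper is mounted at the origin on the work surface. World frame = base frame: x ahead of the robot, y to its left, z up, the work surface at z = 0. Lengths are in m, angles in rad, forces in N, time in s.
With the tool pointing down it reaches from about 0.4 to 0.85 m from the base axis. Payload 10.4 kg.
Tool frame: the origin (TCP) lies at the very end of the fingers, on their centre line; the grasp point (between the pads) lies 19 mm behind it; z points along the fingers, y is the line along which they close (so a half turn about z gives the same grasp; the last joint's range is limited). The gripper opens to 87 mm and grips with 3 to 60 N. Pads are 19 mm wide; open, the fingers measure 117 mm over their backs; the gripper's body (75 mm by 190 mm) begins 51 mm behind the grasp point.
Start: joints at [-1.364, 0.332, -0.065, 1.46, 0.022, 1.35, -0.088], TCP at [0.142, 0.609, 0.223] pointing down, gripper open.
Joint ranges: [-2.6, 2.6], [-0.5, 2.12], [-1.47, 1.34], [0.16, 2.42], [-1.27, 4.41], [0.06, 2.06], [-2.6, 2.6]. Speed limits (rad/s): [2.22, 2.22, 2.79, 2.79, 3.14, 3.14, 3.14].

### API

Orientations are given as [roll, pitch, yaw] about the fixed x, y, z axes, in that order (R = Rz(yaw) Ry(pitch) Rx(roll)).
In Python, from station import robot gives the robot as it stands.
- The arm moves only by the tool drive_tool, never from a script. Its argument "motion" is one flat list of numbers, 5 for each row, row after row: the shift along the tool's x, y, z in units of 60 mm (1.0 is 60 mm), then the turn about the tool's z in units of 5 degrees (1.0 is 5 degrees), then the opening, from 0 (shut) to 1 (fully open). A call has 1 to 8 rows; each row shifts and turns the commanded pose from where the row before left it, along the tool's axes as they then stand; what a row does not reach is not made up. A row lasts 1/8 s, in which the tool goes at most 62.5 mm and 10.7 degrees, less where a joint would pass 70% of its speed; a pose out of reach is approached as far as the arm can. A call is refused whole if a number of a shift passes 1 or a number of a turn 1, either way. A call with a gripper value outside its range is refused whole. The fingers move at their own pace and stop on an object; "squeeze" is the grip in N (left out, the last holds). Time passes only in rows, so rows that do not move let the fingers close. It gives the time, the measured TCP pose, the force, the opening and the grip force at its end, in the units of the state.
- robot.get_state(): the state, without advancing time (a new reading comes with each control period).
- robot.get_image(name): name is "scene" or "top" or "wrist"; returns a dict with "frame" (480x640x3 uint8, blue, green, red), "range_z" (480x640 float32, m along the optical axis (not along the pixel's ray), 0 where there is no reading), "camera_matrix" (3x3 intrinsics, pixels), "extrinsics" (4x4, takes a point from camera to world coordinates); the wrist camera has in their place "mount" (4x4, takes a point from camera to tool coordinates, whose origin is the TCP and whose axes are the flange's). Camera axes: x right, y up, looking along -z (the intrinsics and any distortion apply to the point x, -y, -z); pixel columns grow to the right and rows downward; lengths in m; the calibration is good to about 2 mm. The wrist camera is an equidistant fisheye: a pixel r from the principal point sees the ray r / f radians off the axis. A picture is of the moment at which its call begins: read the wrist's pose just before it.
- robot.hand_in(): hands the job in; it is judged then, once.
Trained networks look in the newest picture that a camera, given by its name, has taken for a name from the list of things; names that differ only in an ending like _2 or _b are one class to them, and where a whole thing is asked for, a point or a joint stands for the part that bears it (a point fixed in the world has none). Each returns a list of dicts, best first, with "p" (0 to 1); they miss things now and then, are a little off and sometimes report something else, mostly with a low value. They report only what shows in the picture. A call takes as long as a camera call. They do not tell look-alikes from the thing itself.
- robot.boxes_of(camera, thing): "box" ([left, top, right, bottom] in pixels, round what is visible of it).
The state is a dict: "time": time; "joint_positions": joint angles; "qd": joint speeds; "tau": joint torques, N m; "tcp_pos": TCP position; "tool_rot": TCP orientation; "force": force on the tool from outside, world axes, zero at the start; "ft_torque": the same for the moment, N m; "width": opening from 0.0 (shut) to 1.0 (fully open); "finger_force": force on a finger pad.
Only numpy, scipy, OpenCV 4.12 (cv2) and the standard library are available. Lean on these libraries where they do the work, as an engineer would, in place of code of your own. Each camera call takes 0.05 s, during which the arm holds its last target. There are 200 camera calls.

### The job

Take the drive pin out of its wooden block and put its steel end down right through the eye of the sole carriage's arm, so that it shows well below the arm. Then, with the pin, slide the carriage along the rail towards the click stop until it clicks into the notch between the two ridges, without running past, and finish there still gripping the upright pin in the eye, the carriage at rest in the notch. Leave the green paint bottle and the amber paint jar where they stand.

Things in the scene. Friction and masses are not known exactly. Their poses are not given: they have to be found in the camera images.
- drive_pin: Loose pin, 70 g, upright in the block's middle hole: dark wooden square handle 20 x 20 mm, 46 mm tall, above a round steel shaft 10 mm in diameter, 40 mm long, its last 6 mm tapering to 5 mm. Origin on the axis at the shoulder (underside of the handle); z up, x and y square to the handle's flat sides. At the start the shoulder rests on the block, 45 mm above the table; lift it straight up.
- pin_tip (a point): The lower end of the pin's shaft, on its axis, 40 mm below the shoulder.
- pin_block: Fixed wooden block 80 x 80 x 45 mm with three blind holes; the pin stands in the largest one, in the middle of the top. Origin at the centre of its underside. It may be on the left or the right of the table.
- pot_caddy: Fixed black caddy 90 x 90 mm with four capped paint pots, 65 mm tall, on the other side of the table from the pin block. Origin at the centre of its underside.
- rail: Fixed aluminium rail, 40 mm wide, 360 mm long, top 46 mm above the table. Origin on the table under its middle; y runs along the rail (roughly to the robot's left), x across it, away from the robot.
- carriage (a joint): Carriage travel along the rail's +y, 0 to 0.24 m; it starts near 0 (right end seen from the robot). 0.5 kg, drag about 0.7 N. A plate 100 mm across the rail and 80 mm along it, with a white shoe midsole on top that points away from the robot, up to 204 mm beyond the rail's middle line and 88 mm above the table; the sole's near end is 58 mm from the eye's axis. It has no handle of its own.
- eye (a point): Centre of the top mouth of the eye: a vertical through hole 12.5 mm in diameter in the carriage's arm, a flat bar 26 mm wide, 12 mm thick (46 to 58 mm above the table) that sticks out 120 mm from the rail's middle line towards the robot. The eye is 100 mm from that line, 20 mm from the arm's end. Axes as the rail's. Below the eye is free space down to the table.
- click_stop: Fixed dark steel block (46 mm across the rail, 44 mm along it, 32 mm high) against the side of the rail that faces the robot, 0 to 70 mm along +y from the rail's middle. Two round steel ridges across its top, 8 mm thick, 6 mm proud, 14 mm apart; the notch is between them. Origin on the table at the rail's middle line, axes as the rail's.
- notch (a point): Where the eye's point (point eye) is when the carriage sits in the notch: 100 mm to the robot's side of the rail's middle line, 58 mm above the table; axes as the rail's. A sprung ball under the arm meets the first ridge 14 mm before this, takes about 12 N along the rail to climb it and tops it 7 mm before; the push then fades to nothing at the notch and rises to 12 N again beyond.
- paint_bottle: Bystander: standing green capped bottle, 44 mm diameter, 100 mm tall. Origin at the centre of its underside.
- paint_jar: Bystander: small amber jar, 54 mm diameter, 50 mm tall. Origin at the centre of its underside.
Things that resemble listed ones, but are neither listed nor needed, are in the scene too. There is more than one size of the drive_pin; the one meant has the size given above.

How it is judged:
By the outcome, as a careful person would: the job done as asked, in the order asked, and still so for the second after the job is handed in, while the arm keeps its last pose, push and grip.
It also fails if it takes over 64 s, if anything falls off the work surface, if the arm or the gripper's body presses on something with over 40 N, if the wrist force passes 120 N, or if a joint passes its speed limit or range.

## Working session

There is one attempt and no reset: what is moved stays moved. The work goes in short steps, Python scripts to look and compute and a tool call to move; the robot and the scene stay as the last step left them, time stands still between calls to the robot, and variables do not carry over. Pictures are saved under pics/ and viewed, at most 10 in all, crops included, and the job is handed in when it is done.

Besides the shell and the picture viewer there is one more tool, called after "Request:" in YAML: its name, and indented under it one key for each argument. drive_tool: Moves the arm, as the interface text tells. Its arguments: {"type":"object","properties":{"motion":{"type":"array","items":{"type":"number"}},"squeeze":{"type":"number"}},"required":["motion"]}

```bash
mkdir -p pics; cat > h.py <<'E'
import numpy as np, cv2
from station import robot
def world(im,u,v,z=None):
    K=im["camera_matrix"];T=im["extrinsics"]
    d=np.array([(u-K[0,2])/K[0,0],-(v-K[1,2])/K[1,1],-1.0])
    if z is None:
        return (T@np.r_[d*im["range_z"][int(v),int(u)],1])[:3]
    dw=T[:3,:3]@d; o=T[:3,3]
    return o+dw*(z-o[2])/dw[2]
E
python3 - <<'E'
from h import *
print(robot.get_state())
ims={}
for c in ("scene","top"):
    im=robot.get_image(c); ims[c]=im
    cv2.imwrite(f"pics/{c}0.png",im["frame"]); np.savez(f"pics/{c}0.npz",**{k:v for k,v in im.items()})
    print(c,im["camera_matrix"].tolist(),im["extrinsics"].round(3).tolist(), [k for k in im])
    for t in ("drive_pin","pin_block","eye","carriage","click_stop","rail","paint_bottle","paint_jar","pot_caddy"):
        for b in robot.boxes_of(c,t)[:4]:
            B=b["box"];u=(B[0]+B[2])/2;v=(B[1]+B[3])/2
            print(t,round(b["p"],2),np.round(B).tolist(),world(im,u,v).round(3))
cv2.imwrite("pics/both.png",cv2.resize(np.vstack([ims["scene"]["frame"],ims["top"]["frame"]]),(0,0),fx=.62,fy=.62))
E
```

```text
{'time': 0.0, 'joint_positions': array([-1.36362584,  0.33283778, -0.06466092,  1.46095118,  0.02162338,
        1.34989728, -0.08847361]), 'qd': array([-0.00074947, -0.00160492,  0.00011812, -0.00103185, -0.00191017,
       -0.00151765,  0.00187438]), 'tau': array([-6.93626826e-04, -6.23249602e+01,  2.42443214e-02, -3.89903140e+01,
       -6.14247657e-02,  3.96761997e-02,  1.32667069e-04]), 'tcp_pos': array([0.14229438, 0.60818655, 0.22177043]), 'tool_rot': array([-3.14019844e+00,  1.01535144e-04,  2.91183803e+00]), 'force': array([-0.09121563,  0.40250705, -0.08343653]), 'ft_torque': array([-0.03601456, -0.01749556,  0.01392253]), 'finger_force': 0.0, 'width': 0.9997054457689962}
scene [[555.1538239777447, 0.0, 316.35228321796154], [0.0, 555.1538239777447, 247.02772110960137], [0.0, 0.0, 1.0]] [[-0.838, -0.443, 0.318, 0.837], [0.545, -0.677, 0.494, 0.552], [-0.003, 0.588, 0.809, 1.015], [0.0, 0.0, 0.0, 1.0]] ['frame', 'range_z', 'camera_matrix', 'extrinsics']
drive_pin 0.93 [374.0, 374.0, 396.0, 410.0] [0.552 0.32  0.122]
drive_pin 0.83 [454.0, 312.0, 483.0, 346.0] [0.345 0.303 0.1
[... 1006 characters left out ...]
pin 0.87 [168.0, 206.0, 191.0, 224.0] [0.535 0.299 0.12 ]
drive_pin 0.87 [172.0, 301.0, 194.0, 320.0] [0.333 0.283 0.121]
pin_block 0.73 [156.0, 244.0, 206.0, 282.0] [0.439 0.309 0.057]
eye 0.69 [341.0, 110.0, 385.0, 259.0] [ 0.61  -0.096  0.08 ]
carriage 0.68 [341.0, 118.0, 384.0, 255.0] [ 0.605 -0.095  0.086]
click_stop 0.67 [286.0, 217.0, 304.0, 242.0] [0.518 0.058 0.033]
rail 0.96 [242.0, 113.0, 399.0, 257.0] [ 0.632 -0.001 -0.   ]
rail 0.59 [341.0, 118.0, 383.0, 255.0] [ 0.604 -0.094  0.086]
paint_bottle 0.7 [498.0, 181.0, 521.0, 206.0] [ 0.59  -0.424  0.073]
paint_jar 0.74 [130.0, 180.0, 156.0, 207.0] [0.6   0.405 0.05 ]
pot_caddy 0.8 [437.0, 216.0, 486.0, 266.0] [ 0.491 -0.326  0.018]
```

View pics/both.png

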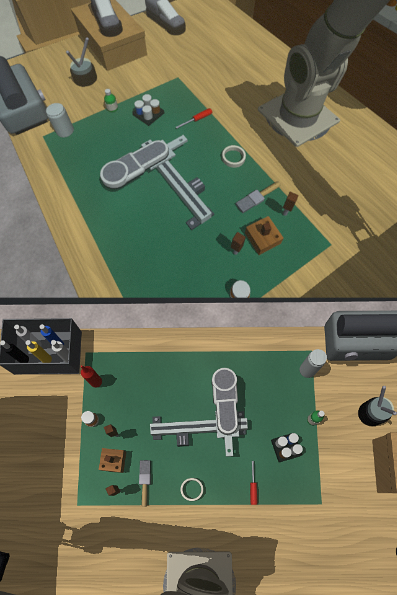

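```bash
python3 - <<'E'
import cv2,numpy as np
a=cv2.imread("pics/scene0.png")[290:430,340:500];b=cv2.imread("pics/top0.png")[190:330,120:280]
cv2.imwrite("pics/c1.png",np.hstack([cv2.resize(x,(400,350),interpolation=3) for x in (a,b)]))
E
```

```text
(no output)
```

View pics/c1.png

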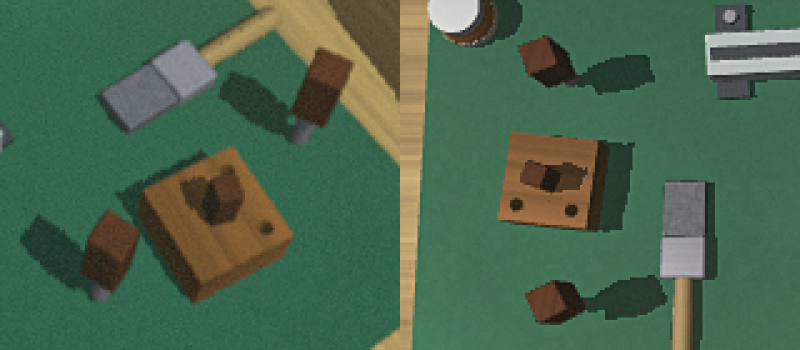

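The candidates for the pin are scene (431,370) in the block's middle hole, (385,392) beside the block, and (468,329) beside it. The one in the block fits: its top is at about 0.09 m, which is 45+46 mm, and the other two stand free with tops near 0.12 m. Next I'll measure with depth from both views.

```bash
cat >> h.py <<'E'
def cloud(im):
    K=im["camera_matrix"];T=im["extrinsics"];r=im["range_z"]
    v,u=np.mgrid[:480,:640]
    P=np.stack([(u-K[0,2])/K[0,0]*r,-(v-K[1,2])/K[1,1]*r,-r],-1)@T[:3,:3].T+T[:3,3]
    P[r<=0]=np.nan
    return P
E
python3 - <<'E'
from h import *
for c in ("scene","top"):
    im=np.load(f"pics/{c}0.npz"); P=cloud(im).reshape(-1,3)
    def sel(x0,x1,y0,y1,z0,z1): 
        return P[(P[:,0]>x0)&(P[:,0]<x1)&(P[:,1]>y0)&(P[:,1]<y1)&(P[:,2]>z0)&(P[:,2]<z1)]
    def rep(n,q,rect=True):
        print(c,n,len(q),q.mean(0).round(4),q.min(0).round(3),q.max(0).round(3), [np.round(x,3) for x in cv2.minAreaRect((q[:,:2]*1000).astype(np.float32))])
    rep("block top",sel(.38,.52,.26,.37,.038,.052))
    rep("pin",sel(.4,.5,.28,.36,.06,.13))
    rep("pintop",sel(.4,.5,.28,.36,.083,.13))
    rep("pinA",sel(.5,.6,.25,.36,.06,.2)); rep("pinB",sel(.3,.38,.25,.36,.06,.2))
    rep("arm",sel(.40,.53,-.16,-.04,.05,.066))
    rep("rail",sel(.5,.75,.02,.2,.04,.055))
    rep("sole",sel(.45,.9,-.2,.02,.07,.1))
    rep("stop",sel(.45,.6,.0,.12,.015,.042))
E
```

```text
scene block top 1584 [0.4483 0.3195 0.0452] [0.399 0.273 0.038] [0.488 0.361 0.052] [array([444.292, 317.257]), array([81.643, 83.283]), np.float64(84.403)]
scene pin 224 [0.4476 0.319  0.0835] [0.434 0.305 0.06 ] [0.457 0.33  0.096] [array([444.531, 317.514]), array([20.732, 21.655]), np.float64(70.41)]
scene pintop 141 [0.446  0.3181 0.0905] [0.434 0.305 0.083] [0.456 0.329 0.096] [array([444.382, 317.47 ]), array([20.55 , 21.404]), np.float64(70.41)]
scene pinA 503 [0.5479 0.3129 0.1057] [0.527 0.293 0.06 ] [0.561 0.327 0.126] [array([543.906, 309.747]), array([29.184, 28.188]), np.float64(21.04)]
scene pinB 461 [0.3408 0.2974 0.1036] [0.317 0.277 0.06 ] [0.353 0.312 0.125] [array([334.493, 293.958]), array([31.273, 27.912]), np.float64(28.16)]
scene arm 424 [ 0.4957 -0.1057  0.0576] [ 0.454 -0.148  0.05 ] [ 0.53  -0.067  0.065] [array([ 492.121, -107.666]), array([75.3 , 81.74]), np.float64(0.101)]
scene rail 1478 [0.5639 0.1025 0.045 ] [0.504 0.02  0.04 ] [0.588 0.179 0.052] [array([543.295,  97.758]), array([ 82.424, 159.988]), np.float64(3.131)]
scene sole 3956 [ 0.6668 -0.093
[... 953 characters left out ...]
 0.124] [array([333.634, 294.263]), array([28.722, 29.081]), np.float64(27.169)]
top arm 455 [ 0.498  -0.1076  0.0571] [ 0.454 -0.147  0.05 ] [ 0.53  -0.068  0.064] [array([ 491.756, -107.038]), array([79.187, 76.371]), np.float64(89.864)]
top rail 1167 [0.5619 0.0984 0.0443] [0.501 0.02  0.04 ] [0.587 0.179 0.053] [array([541.765,  98.332]), array([ 83.814, 159.171]), np.float64(2.194)]
top sole 3576 [ 0.6575 -0.0989  0.0837] [ 0.533 -0.143  0.07 ] [ 0.777 -0.051  0.095] [array([654.924, -97.927]), array([244.671,  90.876]), np.float64(1.298)]
top stop 654 [0.5356 0.0607 0.0339] [0.498 0.    0.015] [0.588 0.119 0.042] [array([541.912,  59.621]), array([ 87.248, 119.422]), np.float64(2.873)]
```

Request:
drive_tool:
  motion: [-0.75,-0.445,0,0,1,-0.75,-0.445,0,0,1,-0.75,-0.445,0,0,1,-0.75,-0.445,0,0,1,-0.75,-0.445,0,0,1,-0.75,-0.445,0,0,1,-0.75,-0.445,0,0,1,-0.75,-0.445,0,0,1]

```text
time: 2.0
tcp_pos: [0.4453, 0.3174, 0.2228]
tool_rot: [3.141, 0.0, 2.912]
force: [0.3, 0.6, 0.5]
width: 1.004
finger_force: 0.0
```

Request:
drive_tool:
  motion: [0,0,0,0.6,1,0,0,0,0.6,1,0,0,0,0,1,0,0,0,0,1]

```text
time: 2.5
tcp_pos: [0.4441, 0.3187, 0.2226]
tool_rot: [3.141, 0.0, 2.809]
force: [0.5, 0.2, -0.1]
width: 0.999
finger_force: 0.0
```

```bash
cat >> h.py <<'E'
from scipy.spatial.transform import Rotation as Rn
def tool(s):
    T=np.eye(4);T[:3,:3]=Rn.from_euler("xyz",s["tool_rot"]).as_matrix();T[:3,3]=s["tcp_pos"];return T
def wrist():
    s=robot.get_state(); im=robot.get_image("wrist"); im["extrinsics"]=tool(s)@im["mount"]; return s,im
def wcloud(im):
    K=im["camera_matrix"];T=im["extrinsics"];r=im["range_z"]
    v,u=np.mgrid[:480,:640]; a=(u-K[0,2])/K[0,0];b=(v-K[1,2])/K[1,1]
    th=np.hypot(a,b); k=np.where(th>1e-9,np.tan(th)/th,1)
    P=np.stack([a*k*r,-b*k*r,-r],-1)@T[:3,:3].T+T[:3,3]
    P[(r<=0)|(th>1.4)]=np.nan
    return P
def plan(s,target):
    T=tool(s); d=T[:3,:3].T@(np.array(target)-T[:3,3]); return (d/0.06).round(3)
E
python3 - <<'E'
from h import *
s,im=wrist(); print({k:s[k] for k in("time","tcp_pos","tool_rot")}); print(im["mount"].round(3).tolist(),im["camera_matrix"].tolist())
cv2.imwrite("pics/w1.png",im["frame"])
P=wcloud(im).reshape(-1,3)
q=P[(abs(P[:,0]-.444)<.03)&(abs(P[:,1]-.3175)<.03)&(P[:,2]>.085)&(P[:,2]<.1)]
print(len(q),q.mean(0),q.min(0),q.max(0),cv2.minAreaRect((q[:,:2]*1000).astype(np.float32)))
print(plan(s,[.4442,.3176,.048]))
# rail yaw
for c in ("scene","top"):
    P=cloud(np.load(f"pics/{c}0.npz")).reshape(-1,3)
    q=P[(P[:,1]>.08)&(P[:,1]<.19)&(P[:,0]>.5)&(P[:,0]<.62)&(P[:,2]>.041)&(P[:,2]<.051)]
    ys=np.arange(.085,.175,.004); L=[];H=[]
    for y in ys:
        w=q[abs(q[:,1]-y)<.002][:,0]; L.append(np.percentile(w,3));H.append(np.percentile(w,97))
    print(c,np.polyfit(ys,L,1),np.polyfit(ys,H,1),np.degrees(np.arctan(np.polyfit(ys,(np.array(L)+H)/2,1)[0])))
E
```

```text
{'time': 2.5, 'tcp_pos': array([0.44413555, 0.31874227, 0.22258914]), 'tool_rot': array([3.14143244e+00, 4.31656935e-07, 2.80857815e+00])}
[[-0.001, 0.97, 0.241, 0.066], [1.0, 0.001, 0.001, -0.001], [0.001, 0.241, -0.97, -0.162], [0.0, 0.0, 0.0, 1.0]] [[371.64829954431775, 0.0, 321.9180149908076], [0.0, 371.64829954431775, 243.14897939547646], [0.0, 0.0, 1.0]]
616 [0.44147505 0.31747448 0.09042962] [0.4300351  0.30522748 0.08527346] [0.45371416 0.32951263 0.09257212] ((441.8193054199219, 317.38458251953125), (19.606815338134766, 19.720285415649414), 70.87001037597656)
[-0.007 -0.018  2.91 ]
scene [-0.05522528  0.55088551] [-0.05515134  0.5877261 ] -3.158852853546084
top [-0.04330183  0.54857216] [-0.05663413  0.5858311 ] -2.8605751957465504
```

View pics/w1.png

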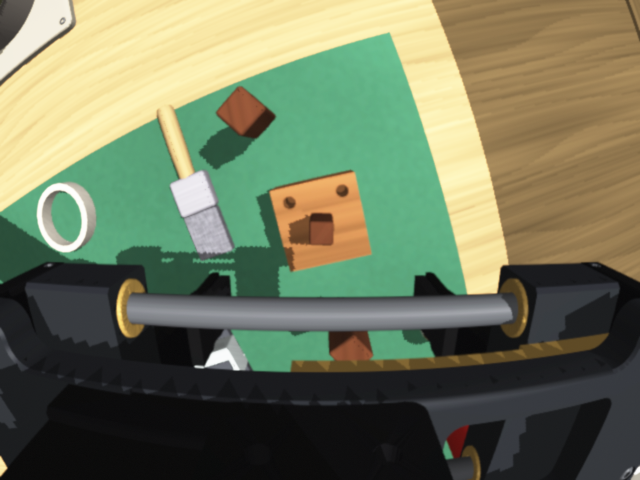

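Wrist picture: the pin handle at (320,229) is in the block's middle hole, with two empty small holes at (289,203) and (342,190). The fat look-alikes are at (245,112) and (350,345). The three views agree within about 2 mm, so I'll descend.

Request:
drive_tool:
  motion: [0,-0.02,0.7,0,1,0,0,0.7,0,1,0,0,0.7,0,1,0,0,0.5,0,1,0,0,0.3,0,1,0,0,0,0,1,0,0,0,0,1]

```text
time: 3.42
tcp_pos: [0.4445, 0.318, 0.0498]
tool_rot: [3.14, 0.001, 2.807]
force: [0.8, 0.2, 0.6]
width: 1.0
finger_force: 0.0
```

Request:
drive_tool:
  motion: [0,0,0.02,0,0.4,0,0,0,0,0.2,0,0,0,0,0.1,0,0,0,0,0,0,0,0,0,0,0,0,0,0,0,0,0,0,0,0]
  squeeze: 15

```text
time: 4.3
tcp_pos: [0.4438, 0.3175, 0.0473]
tool_rot: [3.142, -0.0, 2.807]
force: [0.4, 0.3, -0.3]
width: 0.29
finger_force: 0.0
```

Request:
drive_tool:
  motion: [0,0,0,0,0,0,0,0,0,0,0,0,0,0,0]
  squeeze: 50

```text
time: 4.68
tcp_pos: [0.4439, 0.3175, 0.0474]
tool_rot: [3.141, 0.0, 2.807]
force: [-0.1, -0.1, -0.4]
width: 0.229
finger_force: 50.0
```

Request:
drive_tool:
  motion: [0,0,-0.2,0,0,0,0,-0.4,0,0,0,0,-0.5,0,0,0,0,-0.7,0,0,0,0,-0.4,0,0,0,0,0,0,0]

```text
time: 5.42
tcp_pos: [0.4448, 0.3182, 0.1819]
tool_rot: [3.138, 0.002, 2.807]
force: [0.5, -0.5, -1.9]
width: 0.226
finger_force: 50.0
```

```bash
python3 - <<'E'
from h import *
for c in ("scene","top"):
    im=np.load(f"pics/{c}0.npz"); P=cloud(im).reshape(-1,3)
    # arm: fit frame; rail yaw ~3deg => rail x=(cos,sin)
    q=P[(P[:,0]>.41)&(P[:,0]<.50)&(P[:,1]>-.14)&(P[:,1]<-.07)&(P[:,2]>.053)&(P[:,2]<.063)]
    print(c,"arm z",np.median(q[:,2]),cv2.minAreaRect((q[:,:2]*1000).astype(np.float32)), q[:,:2].mean(0))
    xs=np.arange(.458,.498,.004);m=[[q[abs(q[:,0]-x)<.002][:,1].min(),q[abs(q[:,0]-x)<.002][:,1].max()] for x in xs]
    m=np.array(m);f=np.polyfit(xs,m.mean(1),1);print("centre line",f,"width",np.ptp(m,1).mean(),"xmin",q[:,0].min())
a=np.load("pics/scene0.npz")["frame"][230:330,220:350];b=np.load("pics/top0.npz")["frame"][200:300,280:410]
s=robot.get_state();print(s["tcp_pos"],s["width"],s["time"])
im=robot.get_image("scene");c=im["frame"]
cv2.imwrite("pics/c2.png",np.vstack([np.hstack([cv2.resize(x,(390,300),interpolation=3) for x in (a,b)]),np.hstack([cv2.resize(x,(390,290)) for x in (c[230:430,340:600],robot.get_image("top")["frame"][180:330,100:300])])]))
E
```

```text
scene arm z 0.05851676162577052 ((477.36077880859375, -109.06414794921875), (44.90351867675781, 29.92986297607422), 3.7740418910980225) [ 0.47749808 -0.10893509]
centre line [ 0.07647782 -0.14596225] width 0.026457409145369048 xmin 0.45446257303446835
top arm z 0.05754835754226284 ((477.2898864746094, -109.57391357421875), (45.45793151855469, 26.341623306274414), 1.8206772804260254) [ 0.47694724 -0.10967887]
centre line [ 0.06039884 -0.13836466] width 0.024514312126707526 xmin 0.45451798021980533
[0.44476796 0.31815014 0.181873  ] 0.22613158335476957 5.425
```

View pics/c2.png

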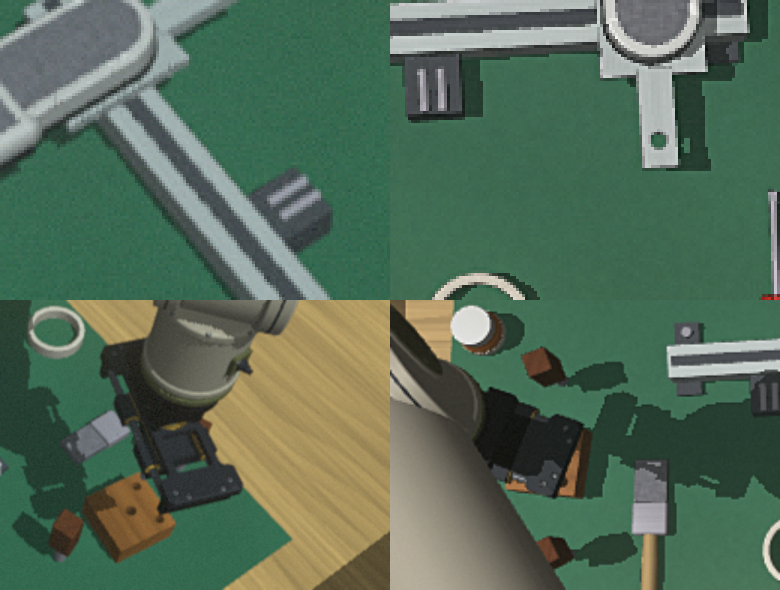

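Crops show the block's middle hole is now empty, so the pin came out and is held at 19.8 mm. The eye is at about (370,247) in the full top frame. Depth puts the eye near (0.474, -0.110), with the arm top at 0.058 and the rail yawed about 3°.

Request:
drive_tool:
  motion: [0,0,0,-0.89,0,0,0,0,-0.89,0,0,0,0,-0.89,0,0,0,0,-0.89,0,0,0,0,-0.88,0,0,0,0,0,0]

```text
time: 6.28
tcp_pos: [0.4433, 0.317, 0.1781]
tool_rot: [-3.14, -0.002, -3.089]
force: [0.2, -0.8, -0.4]
width: 0.23
finger_force: 50.0
```

Request:
drive_tool:
  motion: [-0.015,-0.4,0,0,0,-0.015,-1,0,0,0,-0.015,-1,0,0,0,-0.015,-1,0,0,0,-0.015,-1,0,0,0,-0.015,-1,0,0,0,-0.015,-1,0,0,0,-0.015,-0.75,0,0,0]

```text
time: 7.28
tcp_pos: [0.4725, -0.1142, 0.1792]
tool_rot: [3.141, -0.0, -3.093]
force: [0.2, 0.4, -0.7]
width: 0.224
finger_force: 50.0
```

Request:
drive_tool:
  motion: [0,0,0,0,0,0,0,0,0,0]

```text
time: 7.52
tcp_pos: [0.4731, -0.1105, 0.179]
tool_rot: [3.141, -0.001, -3.09]
force: [-0.1, 1.0, -0.6]
width: 0.226
finger_force: 50.0
```

```bash
cat > eye.py <<'E'
from h import *
import sys
s,im=wrist(); print({k:s[k] for k in("time","tcp_pos","tool_rot","force")})
f=im["frame"]; cv2.imwrite(f"pics/{sys.argv[1]}.png",f)
np.savez(f"pics/{sys.argv[1]}.npz",**im)
P=wcloud(im)
a=(abs(P[...,2]-.058)<.006)&(P[...,0]>.44)&(P[...,0]<.53)&(abs(P[...,1]+.11)<.04)
q=P[a]; print("arm",len(q),np.median(q[:,2]) if len(q) else 0, q.min(0) if len(q) else 0,q.max(0) if len(q) else 0)
E
python3 eye.py w2
python3 - <<'E'
from h import *
im=np.load("pics/top0.npz");f=im["frame"]
hsv=cv2.cvtColor(f,cv2.COLOR_BGR2HSV);c=hsv[238:256,360:380]
m=(c[...,1]>80).astype(np.uint8);n,l,st,ce=cv2.connectedComponentsWithStats(m,connectivity=4)
for i in range(1,n): print(st[i],ce[i]+[360,238],world(im,*(ce[i]+[360,238]),z=.058))
E
```

```text
{'time': 7.525, 'tcp_pos': array([ 0.47311109, -0.11046752,  0.17895309]), 'tool_rot': array([ 3.14093769e+00, -6.82375772e-04, -3.08999279e+00]), 'force': array([-0.06536105,  0.98231329, -0.60319691])}
arm 1717 0.0576163278333125 [ 0.45129779 -0.12472271  0.05217076] [ 0.50235845 -0.09700037  0.05995613]
[ 0  0  4 18 60] [361.2        247.08333333] [ 0.47272085 -0.09176901  0.058     ]
[15  0  5 18 72] [377.47222222 246.08333333] [ 0.47476594 -0.12805466  0.058     ]
[ 7  7  5  4 18] [369.  246.5] [ 0.4739352  -0.10916602  0.058     ]
```

View pics/w2.png

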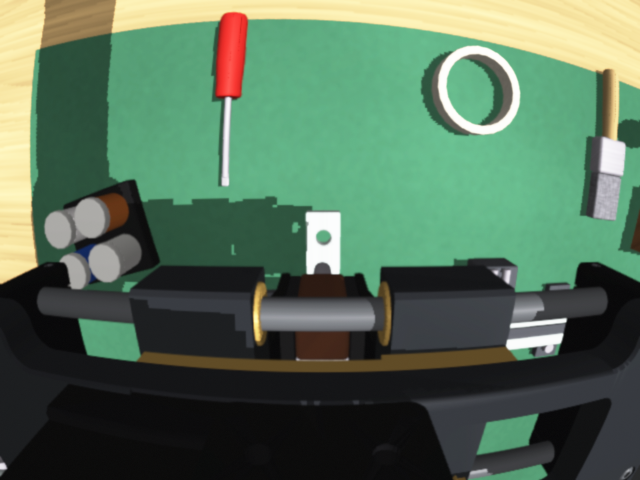

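Wrist picture: the eye's hole is at about (323,237) on the pale arm, and the steel shaft's tip is just below it, around (322,265), under the handle. I'll measure both in this view.

```bash
cat >> h.py <<'E'
def wray(im,u,v,z):
    K=im["camera_matrix"];T=im["extrinsics"];a=np.array([(u-K[0,2])/K[0,0],(v-K[1,2])/K[1,1]])
    th=np.hypot(*a);d=T[:3,:3]@np.array([a[0]*np.tan(th)/th,-a[1]*np.tan(th)/th,-1.]);o=T[:3,3]
    return o+d*(z-o[2])/d[2]
def wproj(im,p):
    K=im["camera_matrix"];c=np.linalg.inv(im["extrinsics"])@np.r_[p,1]
    x,y=c[0]/-c[2],-c[1]/-c[2];r=np.hypot(x,y);k=np.arctan(r)/r
    return np.array([K[0,0]*x*k+K[0,2],K[1,1]*y*k+K[1,2]])
def hole(im,r0=200,r1=262,c0=300,c1=350):
    h=cv2.cvtColor(im["frame"],cv2.COLOR_BGR2HSV)[r0:r1,c0:c1]
    m=(h[...,1]>70).astype(np.uint8);n,l,st,ce=cv2.connectedComponentsWithStats(m,connectivity=4)
    return [(st[i].tolist(),ce[i]+[c0,r0]) for i in range(1,n) if st[i][4]>20]
E
python3 - <<'E'
from h import *
im=dict(np.load("pics/w2.npz"));s=robot.get_state();T=tool(s)
for st,ce in hole(im): print(st,ce.round(1),wray(im,*ce,.058).round(4),wray(im,*ce,.052).round(4))
tip=T@[0,0,.0424,1];print("tip pred",tip[:3],wproj(im,tip[:3]), "shoulder",wproj(im,(T@[0,0,.0024,1])[:3]), "pinprojected edge +-5mm",wproj(im,(T@[0,.005,.036,1])[:3]),wproj(im,(T@[0,-.005,.036,1])[:3]))
c=im["frame"][205:285,280:370];cv2.imwrite("pics/c3.png",cv2.resize(c,(720,592),interpolation=2)) 
E
```

```text
[0, 0, 50, 62, 1272] [327. 223.] [ 0.4608 -0.1081  0.058 ] [ 0.4619 -0.108   0.052 ]
[17, 31, 13, 11, 118] [323. 236.] [ 0.4712 -0.1107  0.058 ] [ 0.4726 -0.1106  0.052 ]
tip pred [ 0.47325552 -0.10981519  0.13658972] [324.65284879 269.6568161 ] shoulder [325.14748809 295.63607456] pinprojected edge +-5mm [333.63195779 273.15746858] [315.80637386 273.19632406]
```

View pics/c3.png

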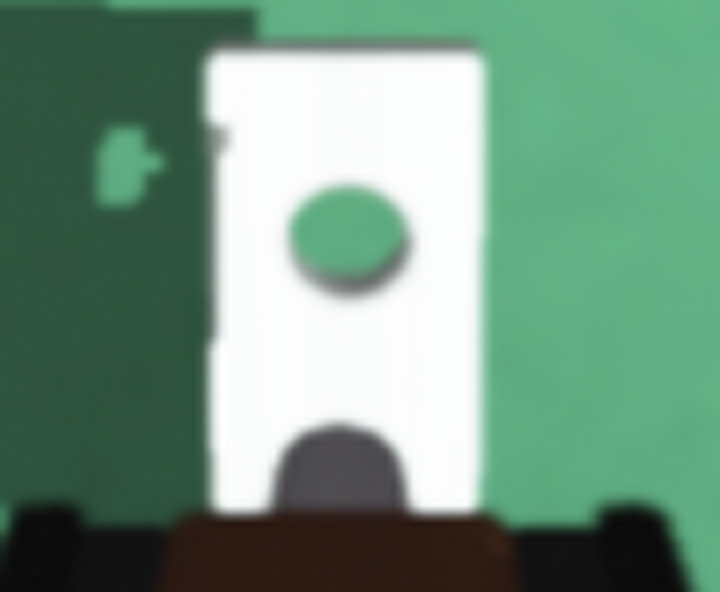

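```bash
cat >> h.py <<'E'
def outline(im,T,ox,oy,dz=.0424):
    a=np.linspace(0,2*np.pi,60);g=lambda r,z:np.array([wproj(im,(T@[ox+r*np.cos(t),oy+r*np.sin(t),z,1])[:3]) for t in a])
    A=g(.0025,dz);B=g(.005,dz-.006);return min(A[:,1].min(),B[:,1].min()),(B[:,0].min(),B[:,0].max())
E
python3 - <<'E'
from h import *
im=dict(np.load("pics/w2.npz"));T=tool(robot.get_state())
for o in ((0,0),(.002,0),(.004,0),(0,-.0012)): print(o,outline(im,T,*o))
print(wray(im,323.75,237.5,.058))
E
```

```text
(0, 0) (np.float64(264.4650128916621), (np.float64(315.82317418674137), np.float64(333.6065304803939)))
(0.002, 0) (np.float64(261.0339957482987), (np.float64(315.7982051828271), np.float64(333.63098988100495)))
(0.004, 0) (np.float64(257.5838806778766), (np.float64(315.7734388180019), np.float64(333.6549328788341)))
(0, -0.0012) (np.float64(264.469299079197), (np.float64(313.6888823973353), np.float64(331.4728356084377)))
[ 0.47239741 -0.11004314  0.058     ]
```

Request:
drive_tool:
  motion: [-0.01,0.018,0.4,0,0,0,0,0.5,0,0,0,0,0.2,0,0,0,0,0.05,0,0,0,0,0,0,0,0,0,0,0,0]

```text
time: 8.32
tcp_pos: [0.4749, -0.1094, 0.1112]
tool_rot: [3.141, 0.001, -3.089]
force: [0.7, 0.9, -0.1]
width: 0.222
finger_force: 50.0
```

```bash
python3 eye.py w3; python3 - <<'E'
from h import *
im=dict(np.load("pics/w3.npz"));T=tool(robot.get_state())
for o in ((0,0),(.002,0),(0,-.0012)): print(o,outline(im,T,*o))
e=wproj(im,[.4724,-.11,.058]);print(e,hole(im,200,260,295,355))
c=im["frame"][210:290,280:370];cv2.imwrite("pics/c4.png",cv2.resize(c,(720,592),interpolation=2)) 
E
```

```text
{'time': 8.325, 'tcp_pos': array([ 0.47486036, -0.10942548,  0.11115018]), 'tool_rot': array([ 3.14147081e+00,  1.39893108e-03, -3.08863324e+00]), 'force': array([ 0.71245086,  0.87584006, -0.10687855])}
arm 1729 0.05762809829692875 [ 0.45188978 -0.12477288  0.05200705] [ 0.48277239 -0.09717331  0.0600918 ]
(0, 0) (np.float64(263.82389447063616), (np.float64(314.7442655774151), np.float64(332.523363068386)))
(0.002, 0) (np.float64(260.3921835755774), (np.float64(314.72155645760336), np.float64(332.5499081171793)))
(0, -0.0012) (np.float64(263.8249158032496), (np.float64(312.61077496613785), np.float64(330.3899506617101)))
[322.78236619 259.76657809] [([0, 0, 60, 60, 1976], array([327.36791498, 219.75506073])), ([18, 50, 18, 10, 145], array([321.37241379, 255.2137931 ]))]
```

View pics/c4.png

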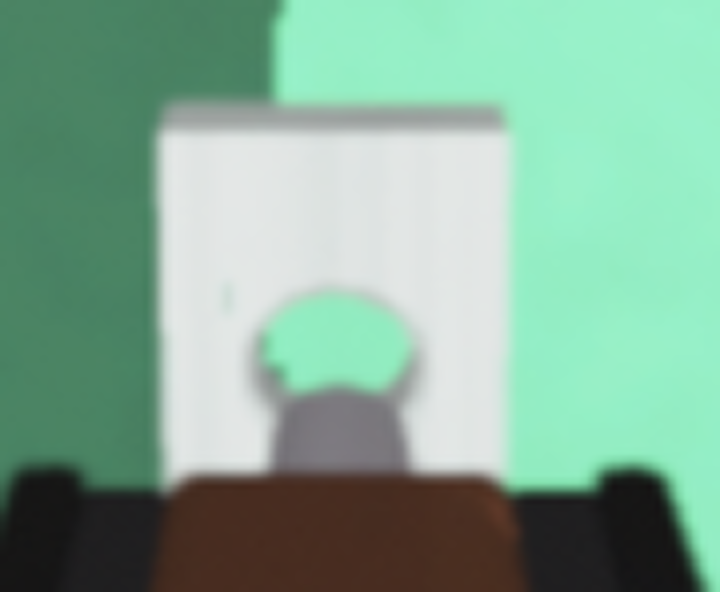

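```bash
python3 - <<'E'
from h import *
im=dict(np.load("pics/w3.npz"));T=tool(robot.get_state())
R=T[:3,:3]
r=wray(im,322.06,248.8,.058); e=r-R[:,0]*.00625
print("eye",e,"in tool frame",R.T@(e-T[:3,3]), "width check",wray(im,311.9,256,.058)-wray(im,332.25,256,.058), np.linalg.inv(im["mount"])[:3,3])
print(outline(im,T,.001,-.001))
s=robot.get_state();print(s["tcp_pos"])
E
```

```text
eye [ 0.47182819 -0.11046184  0.05800766] in tool frame [ 0.00303206 -0.00089213  0.05301826] width check [ 0.00064181 -0.01222526  0.        ] [ 0.00091392 -0.02530697 -0.1730355 ]
(np.float64(262.11132430572627), (np.float64(312.95245739426525), np.float64(330.7564176783304)))
[ 0.47474441 -0.10942377  0.11102975]
```

Request:
drive_tool:
  motion: [0.028,0.003,0,0,0,0,0,0.1,0,0,0,0,0.08,0,0,0,0,0.08,0,0,0,0,0.04,0,0,0,0,0,0,0,0,0,0,0,0]

```text
time: 9.25
tcp_pos: [0.4727, -0.1094, 0.0924]
tool_rot: [-3.142, 0.0, -3.089]
force: [0.2, -1.6, -2.0]
width: 0.224
finger_force: 50.0
```

```bash
python3 eye.py w4|head -1; python3 - <<'E'
from h import *
im=dict(np.load("pics/w4.npz"))
c=im["frame"][220:300,280:370];cv2.imwrite("pics/c5.png",cv2.resize(c,(720,592),interpolation=2)) 
E
```

```text
{'time': 9.25, 'tcp_pos': array([ 0.47268363, -0.10941764,  0.09237824]), 'tool_rot': array([-3.14153338e+00,  1.78104410e-04, -3.08868190e+00]), 'force': array([ 0.21361464, -1.56117755, -1.9836785 ])}
```

View pics/c5.png

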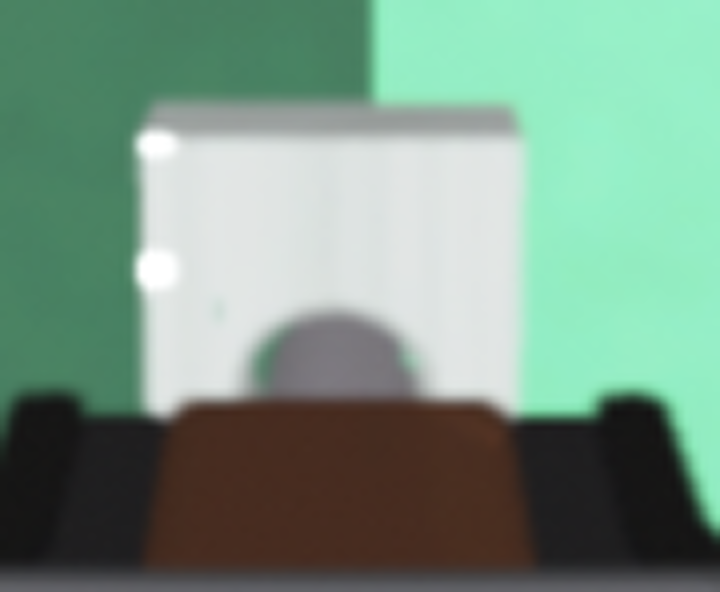

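The shaft is seated in the hole, ringed by the eye's rim at crop (335,350). I'll go the rest of the way down.

Request:
drive_tool:
  motion: [0,0,0.12,0,0,0,0,0.12,0,0,0,0,0.12,0,0,0,0,0.11,0,0,0,0,0,0,0,0,0,0,0,0]
  squeeze: 60

```text
time: 10.05
tcp_pos: [0.4727, -0.1093, 0.0641]
tool_rot: [-3.142, 0.0, -3.089]
force: [2.8, 0.0, -3.4]
width: 0.223
finger_force: 60.0
```

```bash
python3 - <<'E'
from h import *
s=robot.get_state();print(s["tcp_pos"],s["tool_rot"],s["force"],s["ft_torque"],s["width"])
im=np.load("pics/scene0.npz");im2=np.load("pics/top0.npz")
# ridges: bright bars on the click stop; print depth map of the stop along rail y
t=np.radians(3.0);ex=np.array([np.cos(t),np.sin(t)]);ey=np.array([-np.sin(t),np.cos(t)])
for n,i in (("scene",im),("top",im2)):
    P=cloud(i);e=np.array([.4735,-.1100]);d=P[...,:2]-e
    a=d@ex;b=d@ey;m=(a>.035)&(a<.072)&(b>.1)&(b<.24)&(P[...,2]>.02)&(P[...,2]<.05)
    g=cv2.cvtColor(i["frame"],cv2.COLOR_BGR2GRAY)
    for k in np.arange(.13,.22,.003):
        w=m&(abs(b-k)<.0015)
        if w.sum(): print(n,round(k,3),w.sum(),P[...,2][w].mean().round(4),g[w].mean().round(0))
E
```

```text
[ 0.47268357 -0.1093023   0.06408271] [-3.14156510e+00  9.15261681e-05 -3.08855857e+00] [ 2.79163809  0.00906301 -3.43951366] [-0.07404971 -0.85916741  0.01666983] 0.223167062716583
scene 0.145 10 0.0313 76.0
scene 0.148 20 0.0327 75.0
scene 0.151 23 0.0327 81.0
scene 0.154 12 0.0333 89.0
scene 0.157 18 0.0361 123.0
scene 0.16 24 0.0373 145.0
scene 0.163 33 0.0343 94.0
scene 0.166 22 0.034 81.0
scene 0.169 11 0.0341 103.0
scene 0.172 20 0.037 135.0
scene 0.175 25 0.0374 140.0
scene 0.178 35 0.0348 91.0
scene 0.181 27 0.0328 76.0
scene 0.184 21 0.0325 76.0
scene 0.187 49 0.0289 67.0
scene 0.19 19 0.0267 60.0
top 0.145 10 0.0285 43.0
top 0.148 21 0.0317 79.0
top 0.151 18 0.0311 76.0
top 0.154 19 0.031 77.0
top 0.157 25 0.0347 72.0
top 0.16 19 0.0374 143.0
top 0.163 19 0.0356 139.0
top 0.166 22 0.0324 74.0
top 0.169 20 0.0316 68.0
top 0.172 21 0.036 95.0
top 0.175 22 0.0367 155.0
top 0.178 18 0.033 106.0
top 0.181 20 0.0307 72.0
top 0.184 22 0.0315 75.0
top 0.187 22 0.0314 75.0
top 0.19 3 0.0293 76.0
```

Request:
drive_tool:
  motion: [-0.015,0.05,0.01,0,0,0,0.15,0,0,0,0,0.2,0,0,0,0,0.2,0,0,0,0,0.2,0,0,0,0,0.2,0,0,0,0,0.1,0,0,0,0,0,0,0,0]

```text
time: 11.05
tcp_pos: [0.47, -0.0428, 0.0635]
tool_rot: [3.141, -0.0, -3.088]
force: [-0.3, -1.4, -0.6]
width: 0.226
finger_force: 60.0
```

Request:
drive_tool:
  motion: [0,0.1,0,0,0,0,0.2,0,0,0,0,0.2,0,0,0,0,0.2,0,0,0,0,0.2,0,0,0,0,0.2,0,0,0,0,0.1,0,0,0,0,0,0,0,0]

```text
time: 12.05
tcp_pos: [0.4661, 0.0291, 0.0635]
tool_rot: [3.141, -0.0, -3.088]
force: [-0.6, -0.2, -0.5]
width: 0.224
finger_force: 60.0
```

```bash
cat > st.py <<'E'
from h import *
F=[];S=[]
for i in range(3):
    im=robot.get_image("top"); P=cloud(im)
    s=robot.get_state();F.append(s["force"]);S.append(s["tcp_pos"])
print(s["time"],"F",np.mean(F,0).round(2),"tcp",np.mean(S,0).round(4),"moved",(np.mean(S,0)[:2]-[.4727,-.1093])@[-.0523,.9986])
# carriage motion from the sole toe (away from gripper)
e=np.array([.4735,-.11]);ex=np.array([.9986,.0523]);ey=np.array([-.0523,.9986])
for n,Q in (("ref",cloud(np.load("pics/top0.npz"))),("now",P)):
    a=(Q[...,:2]-e)@ex;b=(Q[...,:2]-e)@ey
    m=(a>.2)&(a<.29)&(Q[...,2]>.06)&(Q[...,2]<.1)&(abs(b-.08)<.22)
    lo=[np.percentile(b[m&(abs(a-k)<.003)],2) for k in np.arange(.205,.285,.006)];hi=[np.percentile(b[m&(abs(a-k)<.003)],98) for k in np.arange(.205,.285,.006)]
    print(n,m.sum(),((np.array(lo)+hi)/2).round(4).tolist(),np.mean(hi).round(4),np.mean(lo).round(4))
E
python3 st.py
```

```text
12.2 F [ 0.11  0.52 -0.38] tcp [0.4662 0.0284 0.0635] moved 0.13781433380939043
ref 1481 [0.0025, 0.0, 0.0024, 0.0024, 0.0029, 0.0015, 0.0011, 0.0029, 0.0019, 0.0025, 0.0003, 0.002, 0.0011, 0.0012] 0.0435 -0.0399
now 1475 [0.1399, 0.1388, 0.1394, 0.1404, 0.139, 0.1409, 0.1402, 0.1391, 0.1398, 0.1404, 0.1392, 0.14, 0.1395, 0.1387] 0.1811 0.0983
```

Request:
drive_tool:
  motion: [0,0.1,0,0,0,0,0.1,0,0,0,0,0.05,0,0,0,0,0.04,0,0,0,0,0,0,0,0]

```text
time: 12.82
tcp_pos: [0.4653, 0.0453, 0.0635]
tool_rot: [-3.141, -0.0, -3.089]
force: [-1.2, -4.7, -0.6]
width: 0.227
finger_force: 60.0
```

Request:
drive_tool:
  motion: [0,0.04,0,0,0,0,0,0,0,0]

```text
time: 13.08
tcp_pos: [0.4653, 0.0459, 0.0635]
tool_rot: [-3.139, -0.0, -3.09]
force: [-0.5, -11.2, 1.8]
width: 0.226
finger_force: 60.0
```

Request:
drive_tool:
  motion: [0,0.04,0,0,0,0,0,0,0,0]

```text
time: 13.32
tcp_pos: [0.4651, 0.0496, 0.0635]
tool_rot: [-3.141, -0.0, -3.09]
force: [0.2, -4.6, -0.8]
width: 0.226
finger_force: 60.0
```

Request:
drive_tool:
  motion: [0,0.03,0,0,0,0,0,0,0,0]

```text
time: 13.58
tcp_pos: [0.4649, 0.0524, 0.0635]
tool_rot: [3.142, -0.0, -3.089]
force: [-0.5, -2.3, 0.2]
width: 0.226
finger_force: 60.0
```

Request:
drive_tool:
  motion: [0,0,0,0,0,0,0,0,0,0]

```text
time: 13.82
tcp_pos: [0.4649, 0.0526, 0.0635]
tool_rot: [3.141, -0.0, -3.089]
force: [-0.5, -2.0, -0.2]
width: 0.229
finger_force: 60.0
```

```bash
python3 st.py
```

```text
13.975 F [ 0.16 -1.83 -0.53] tcp [0.4649 0.0526 0.0635] moved 0.16205617278966988
ref 1481 [0.0025, 0.0, 0.0024, 0.0024, 0.0029, 0.0015, 0.0011, 0.0029, 0.0019, 0.0025, 0.0003, 0.002, 0.0011, 0.0012] 0.0435 -0.0399
now 1480 [0.1618, 0.1611, 0.1613, 0.1608, 0.1615, 0.1604, 0.1622, 0.1613, 0.1615, 0.1619, 0.1617, 0.1605, 0.1619, 0.1614] 0.2031 0.1197
```

Request:
drive_tool:
  motion: [0,0.025,0,0,0,0,0,0,0,0]

```text
time: 14.22
tcp_pos: [0.4648, 0.0545, 0.0635]
tool_rot: [3.141, 0.0, -3.088]
force: [0.8, -0.3, -1.1]
width: 0.229
finger_force: 60.0
```

Request:
drive_tool:
  motion: [0,0.025,0,0,0,0,0,0,0,0,0,0,0,0,0]

```text
time: 14.6
tcp_pos: [0.4648, 0.0558, 0.0636]
tool_rot: [3.141, 0.0, -3.088]
force: [0.3, 0.6, -0.6]
width: 0.226
finger_force: 60.0
```

```bash
python3 st.py
```

```text
14.75 F [-0.15 -0.63 -0.57] tcp [0.4648 0.0557 0.0635] moved 0.1651418619853307
ref 1481 [0.0025, 0.0, 0.0024, 0.0024, 0.0029, 0.0015, 0.0011, 0.0029, 0.0019, 0.0025, 0.0003, 0.002, 0.0011, 0.0012] 0.0435 -0.0399
now 1483 [0.1651, 0.1657, 0.1658, 0.165, 0.1652, 0.1657, 0.165, 0.1651, 0.1648, 0.1663, 0.1662, 0.165, 0.1657, 0.1655] 0.2071 0.1237
```

Request:
drive_tool:
  motion: [0,0.025,0,0,0,0,0,0,0,0,0,0,0,0,0]

```text
time: 15.12
tcp_pos: [0.4647, 0.057, 0.0635]
tool_rot: [3.141, 0.0, -3.089]
force: [0.1, -0.1, -1.3]
width: 0.23
finger_force: 60.0
```

```bash
python3 st.py
```

```text
15.275 F [ 0.3  -0.26 -0.54] tcp [0.4647 0.057  0.0635] moved 0.1664828332966018
ref 1481 [0.0025, 0.0, 0.0024, 0.0024, 0.0029, 0.0015, 0.0011, 0.0029, 0.0019, 0.0025, 0.0003, 0.002, 0.0011, 0.0012] 0.0435 -0.0399
now 1471 [0.166, 0.1657, 0.1654, 0.1663, 0.1673, 0.1659, 0.1666, 0.166, 0.1667, 0.1664, 0.1664, 0.1673, 0.1666, 0.1671] 0.2079 0.1249
```

Request:
drive_tool:
  motion: [0,0.02,0,0,0,0,0,0,0,0,0,0,0,0,0]

```text
time: 15.65
tcp_pos: [0.4646, 0.0582, 0.0635]
tool_rot: [3.142, -0.0, -3.089]
force: [-0.7, 0.1, -0.8]
width: 0.227
finger_force: 60.0
```

```bash
python3 st.py
```

```text
15.8 F [-0.08  0.08 -0.54] tcp [0.4646 0.0582 0.0635] moved 0.16769410849399297
ref 1481 [0.0025, 0.0, 0.0024, 0.0024, 0.0029, 0.0015, 0.0011, 0.0029, 0.0019, 0.0025, 0.0003, 0.002, 0.0011, 0.0012] 0.0435 -0.0399
now 1479 [0.1669, 0.168, 0.1659, 0.1687, 0.1662, 0.168, 0.1671, 0.1664, 0.1672, 0.169, 0.1673, 0.1679, 0.1679, 0.1677] 0.2091 0.1258
```

Request:
drive_tool:
  motion: [0,0.02,0,0,0,0,0,0,0,0,0,0,0,0,0]

```text
time: 16.18
tcp_pos: [0.4646, 0.059, 0.0635]
tool_rot: [-3.141, -0.0, -3.089]
force: [0.3, -3.2, -0.7]
width: 0.225
finger_force: 60.0
```

```bash
python3 st.py | grep -v ref
```

```text
16.325 F [ 0.37 -3.34  0.36] tcp [0.4646 0.059  0.0635] moved 0.1684915327780496
now 1476 [0.1665, 0.1682, 0.1678, 0.1683, 0.1673, 0.1679, 0.1676, 0.1674, 0.167, 0.1688, 0.1676, 0.1673, 0.1689, 0.1689] 0.2096 0.1261
```

Request:
drive_tool:
  motion: [0,0.02,0,0,0,0,0,0,0,0,0,0,0,0,0]

```text
time: 16.7
tcp_pos: [0.4645, 0.0595, 0.0635]
tool_rot: [-3.14, -0.0, -3.089]
force: [0.9, -7.6, 0.6]
width: 0.226
finger_force: 60.0
```

```bash
python3 st.py | grep -v ref
```

```text
16.85 F [ 0.7  -6.96  1.01] tcp [0.4645 0.0595 0.0635] moved 0.1689697646787455
now 1480 [0.1685, 0.169, 0.1678, 0.1673, 0.1679, 0.1668, 0.1676, 0.1678, 0.168, 0.1678, 0.1675, 0.1691, 0.1689, 0.1683] 0.2095 0.1266
```

Request:
drive_tool:
  motion: [0,-0.025,0,0,0,0,-0.025,0,0,0,0,0,0,0,0,0,0,0,0,0]

```text
time: 17.35
tcp_pos: [0.4646, 0.058, 0.0635]
tool_rot: [3.141, 0.0, -3.088]
force: [0.4, 0.4, -0.6]
width: 0.223
finger_force: 60.0
```

```bash
python3 st.py | grep -v ref; python3 - <<'E'
from h import *
im=robot.get_image("scene");cv2.imwrite("pics/s2.png",cv2.resize(im["frame"][200:380,200:440],(800,600),interpolation=3))
P=cloud(im);Q=cloud(np.load("pics/scene0.npz"));e=np.array([.4735,-.11]);ex=np.array([.9986,.0523]);ey=np.array([-.0523,.9986])
r=[]
for X in(Q,P):
    a=(X[...,:2]-e)@ex;b=(X[...,:2]-e)@ey
    m=(a>.2)&(a<.29)&(X[...,2]>.06)&(X[...,2]<.1)&(abs(b-.08)<.22)
    r.append(np.mean([(np.percentile(b[m&(abs(a-k)<.003)],2)+np.percentile(b[m&(abs(a-k)<.003)],98))/2 for k in np.arange(.205,.285,.006)]))
print("scene travel",r[1]-r[0])
E
```

```text
17.5 F [ 0.17 -0.22 -0.83] tcp [0.4646 0.0578 0.0635] moved 0.16731227869805615
now 1486 [0.1666, 0.1682, 0.167, 0.1687, 0.1682, 0.1668, 0.1676, 0.1674, 0.1671, 0.1686, 0.1695, 0.1672, 0.168, 0.168] 0.2096 0.126
scene travel 0.16688270107700312
```

View pics/s2.png

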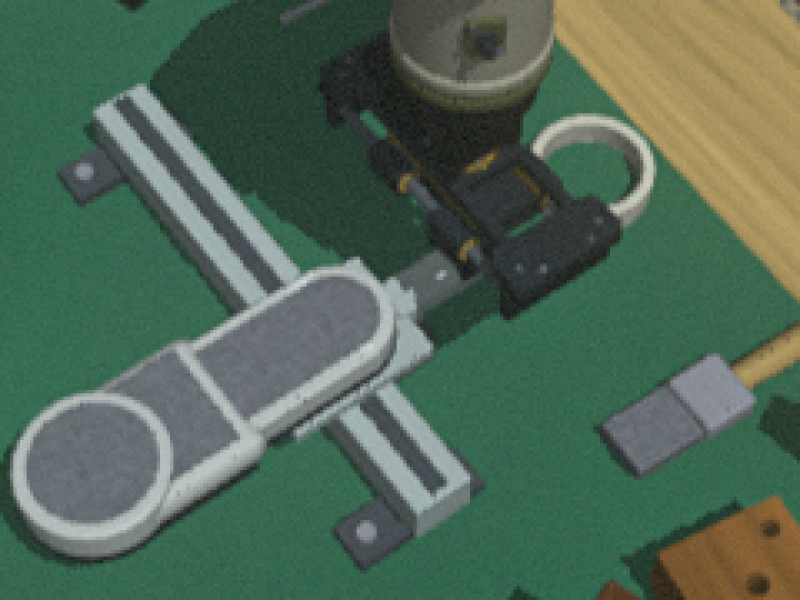

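The picture shows the arm over the click stop, the carriage at rest and the pin still gripped in the eye. Both views put the travel at 166–167 mm, against about 167 mm for the middle of the two ridges, with almost no remaining push.

```bash
python3 -c "
from station import robot
print(robot.hand_in())"
```

```text
the job is handed in; nothing more can be done
None
```

I handed the job in at about 17.5 s: the drive pin is upright through the eye and still gripped, its tip reaching about 24 mm below the arm. The carriage is at rest at about 166–167 mm of travel, against a notch measured at about 167 mm; neither paint container was touched, and the hand-in returned no verdict.

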